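# Stop the tamale steamer rocking

### The arm

A 6-joint arm with a two-finger parallel gripper is mounted at the origin on the work surface. World frame = base frame: x ahead of the robot, y to its left, z up, the work surface at z = 0. Lengths are in m, angles in rad, forces in N, time in s.
With the tool pointing down it reaches from about 0.35 to 0.975 m from the base axis. Payload 4.9 kg.
Tool frame: the origin (TCP) lies at the very end of the fingers, on their centre line; the grasp point (between the pads) lies 19 mm behind it; z points along the fingers, x is the direction in which the jaws open and shut, and the axes are right-handed (so a half turn about z gives the same grasp; the last joint's range is limited). The gripper opens to 85 mm and grips with 20 to 120 N. Pads are 22 mm wide; open, the fingers measure 114 mm over their backs; the gripper's body (76 mm by 85 mm) begins 54 mm behind the grasp point. The pads swing forward as they close: fully open they stand 13 mm farther back than shut.
Start: joints at [-1.398, 0.053, 1.613, -0, 1.476, -0.119], TCP at [0.18, -0.599, 0.231] pointing down, gripper open.
Joint ranges: [-3.01, 3.01], [-1.01, 2.22], [0.06, 2.58], [-1.02, 4.17], [0.09, 2.62], [-3.14, 3.14]. Speed limits (rad/s): [2.57, 2.57, 3.14, 3.14, 3.14, 3.14].

### API

Orientations are given as a rotation vector (axis times angle).
In Python, from station import ctrl, get_image, calibration, job gives the robot as it stands.
- The arm moves only by the tool jog_arm, never from a script. Its argument "deltas" is a list of rows, each a list of 3 entries, a list of its own where there are three numbers: the turn, a rotation vector about the tool's x, y, z in degrees, then the shift along the tool's x, y, z in m, then the finger opening in m, from 0 to 0.0854. In form: [[[ax, ay, az], [tx, ty, tz], gripper], ...]. A call has 1 to 12 rows; each row is the pose to reach, as a shift and turn from the pose commanded when the call began, along the tool's axes at that moment; what a row does not reach only later rows make up. A row lasts 1/12 s, in which the tool goes at most 41.7 mm and 7.16 degrees, less where a joint would pass 70% of its speed; a pose out of reach is approached as far as the arm can. A call with a gripper value outside its range is refused whole. The fingers move at their own pace and stop on an object; "squeeze" is the grip in N (left out, the last holds). Time passes only in rows, so rows that repeat a pose let the fingers close. It gives the time, the measured TCP pose, the force and the opening at its end, in the units of the state.
- ctrl.get_obs(): the state, without advancing time (a new reading comes with each control period).
- get_image(name): name is "scene" or "top"; returns the picture (384x512x3 uint8, red, green, blue); there is no depth.
- calibration(name): a dict with "mtx" (3x3 intrinsics, pixels), "origin" and "rotation" of the camera in the world. Camera axes: x right, y up, looking along -z (the intrinsics and any distortion apply to the point x, -y, -z); pixel columns grow to the right and rows downward; lengths in m; the calibration is good to about 2 mm. A picture is of the moment at which its call begins. calibration takes no time and is no camera call.
- job.finish_job(): hands the job in, once; it reports no verdict.
The state is a dict: "t": time; "q": joint angles; "dq": joint speeds; "effort": joint torques, N m; "tool_pos": TCP position; "tool_rot": TCP orientation; "contact_force": force on the tool from outside, world axes, zero at the start; "wrist_torque": the same for the moment, N m; "opening": finger opening in m.
Only numpy, scipy, OpenCV 4.12 (cv2) and the standard library are available. Lean on these libraries where they do the work, as an engineer would, in place of code of your own. Each camera call takes 0.05 s, during which the arm holds its last target.

### The job

The tamale steamer's stand rocks because one of its four feet hangs over the edge of the raised marble offcut. Push the wooden wedge along the counter, thin end first, under that hanging foot until it is snug, then press down firmly from above on the end of the stand's arm over that foot for about a second, to check that the stand no longer rocks, and move clear. Only push the wedge, never pick it up or tip it, and leave the other things on the counter where they are.

Things in the scene. Friction and masses are not known exactly. Their poses are not given: they have to be found in the camera images.
- wedge: loose plain hardwood door wedge, about 90 g, 110 mm long, 70 wide, 4 high at the thin end, 26 at the thick end, straight slope between. Origin: centre of its underside. x axis along the length to the thick end (thin end x = -55 mm, upright thick end face x = +55 mm), z up. It starts with the thin end roughly towards the hanging foot, some 15 to 65 mm short of it.
- slab: raised marble offcut, fixed, 12 mm thick. Origin: on the counter under the stand's middle; x axis towards the hanging foot. It spans x -120 to +80, y -205 to +205 mm, with a tail to x -210, 220 wide. The stand is a four-armed steel cross, feet 190 mm from the middle at +x, -x, +y, -y: three on the slab, the +x one hangs over the bare counter. Steel pot on it: 200 mm across, centre x = -30 mm, rim 266 mm above the counter.
- foot (a point): the lowest point of the hanging foot, a rubber dome of 14 mm radius; with the stand level it is 12 mm above the counter. The wedge is snug when this point lies at about x = -16 mm in the wedge's frame, near the wedge's middle line; pushed farther the wedge jams and the pushing force climbs steeply.
- pad (a point): the middle of the top of the arm end straight above the hanging foot, a flat round steel disc 40 mm across, 96 mm above the counter; the place to press down.
- steamer (a joint): rocking angle of steamer and stand (rad): 0 when level, where its weight brings it back; grows as the hanging foot goes down, to 0.062 when that foot would touch the counter. With no wedge, 2 to 4 N down on the pad tips it.
- bowls: bystander, to be left alone: stack of four nested blue plastic bowls, 150 mm across, about 95 mm high. Origin: at its middle on the underside
- cruet: bystander, to be left alone: small glass cruet with a black twist cap, 64 mm across, 135 mm high. Origin: at its middle on the underside
- spoon_rest: bystander, to be left alone: shallow white ceramic spoon rest, 100 x 80 mm, 16 mm high. Origin: at its middle on the underside
- spatula: bystander, to be left alone: wooden spatula lying flat, 280 mm long, its own x axis along the handle towards the blade. Origin: about its middle, underside
- mug: bystander, to be left alone: white ceramic mug, 84 mm across, 90 mm high, with a handle. Origin: at its middle on the underside
- salt_jar: bystander, to be left alone: glass salt jar, 70 mm across, 100 mm high. Origin: at its middle on the underside
- lime_tin: bystander, to be left alone: low round steel tin, 74 mm across, 50 mm high. Origin: at its middle on the underside
There are look-alikes about, which are no part of the job. There is more than one size of the wedge; the one meant has the size given above.

How it is judged:
On the way, in this order (a step that is already met when the one before it is completed fails the run):
1. the wedge is pushed snugly under the hanging foot (x of foot in the frame of wedge between -0.0255 and 0.01 m and y of foot in the frame of wedge between -0.03 and 0.03 m and height (world z) of wedge below 0.006 m), for 0.2 s.
2. the arm end over that foot is pressed down and the stand does not rock (all of step 1 and contact force between the fingers and steamer above 4 N and horizontal distance between the grasp point and pad below 0.05 m and value of joint steamer below 0.014 rad), for 0.3 s.
At the end, for the whole second after the job is handed in: Wedge flat on the counter, at rest, under the hanging foot: foot point above x = -25.5 mm and within 30 mm of the middle line in the wedge's frame. Stand level within 0.014 rad, also while its arm end over the foot was pressed with over 4 N for 0.3 s, wedge in place (all of step 1 and value of joint steamer below 0.014 rad and linear speed of wedge below 0.01 m/s and angular speed of wedge below 0.1 rad/s); the robot touches nothing.
It fails at once if the wedge is lifted or tipped (height (world z) of wedge above 0.012 m or angle between wedge's own z axis and vertical above 0.2 rad).
It fails at once if another thing on the counter is moved by more than 30 mm or tipped over (distance of any of bowls, cruet, spoon_rest, spatula, mug, salt_jar, lime_tin from where it was at the start of the episode above 0.03 m or angle between any of bowls, cruet, spoon_rest, spatula, mug, salt_jar, lime_tin's own z axis and vertical above 0.5 rad).
It also fails if it takes over 48 s, if anything falls off the work surface, if the arm or the gripper's body presses on something with over 40 N, if the wrist force passes 120 N, or if a joint passes its speed limit or range.

## Working session

There is one attempt and no reset: what is moved stays moved. The work goes in short steps, Python scripts to look and compute and a tool call to move; the robot and the scene stay as the last step left them, time stands still between calls to the robot, and variables do not carry over. Pictures are saved under pics/ and viewed, and the job is handed in when it is done.

Besides the shell and the picture viewer there is one more tool, called as name(argument=value, ...), one argument or row to a line, values as JSON. jog_arm: Moves the arm, as the interface text tells. Its arguments: {"type":"object","properties":{"deltas":{"type":"array","items":{"type":"array"}},"squeeze":{"type":"number"}},"required":["deltas"]}

```bash
mkdir -p pics; ls; python3 - <<'E'
from station import ctrl,get_image,calibration,job
import cv2
for n in("scene","top"):
    im=get_image(n); cv2.imwrite(f"pics/{n}0.png",cv2.resize(im[:,:,::-1],(800,600),interpolation=cv2.INTER_CUBIC)); cv2.imwrite(f"pics/{n}0_raw.png",im[:,:,::-1])
    print(n,calibration(n))
print(ctrl.get_obs())
E
```

```text
pics
scene {'mtx': array([[354.28128621,   0.        , 254.73919573],
       [  0.        , 354.28128621, 194.31739841],
       [  0.        ,   0.        ,   1.        ]]), 'origin': array([1.40959855, 0.13642044, 0.96247996]), 'rotation': array([0.57275209, 0.73766384, 1.64594556])}
top {'mtx': array([[431.67124438,   0.        , 250.70766926],
       [  0.        , 431.67124438, 189.76363397],
       [  0.        ,   0.        ,   1.        ]]), 'origin': array([ 0.36097995, -0.0568245 ,  1.46994914]), 'rotation': array([ 0.04239912, -0.0688384 , -1.59281427])}
{'t': 0.1, 'q': array([-1.39800378e+00,  5.33323533e-02,  1.61416506e+00, -5.79402755e-07,
        1.47603058e+00, -1.19011807e-01]), 'dq': array([-0.00027954, -0.0017737 , -0.00383497,  0.00128728, -0.00103472,
        0.00107427]), 'effort': array([-3.85997528e-04, -3.94906783e+01, -3.71365178e+01, -1.29909677e-04,
        3.90229456e-03, -2.05850739e-06]), 'tool_pos': array([ 0.17969395, -0.59800972,  0.23015524]), 'tool_rot': array([-2.51973505e+00,  1.87407980e+00,  2.20632013e-03]), 'contact_force': array([-0.6398542 ,  0.12528491,  0.30526676]), 'wrist_torque': array([ 0.01011061,  0.02378441, -0.05318113]), 'opening': 0.08586000156392445}
```

View pics/scene0.png

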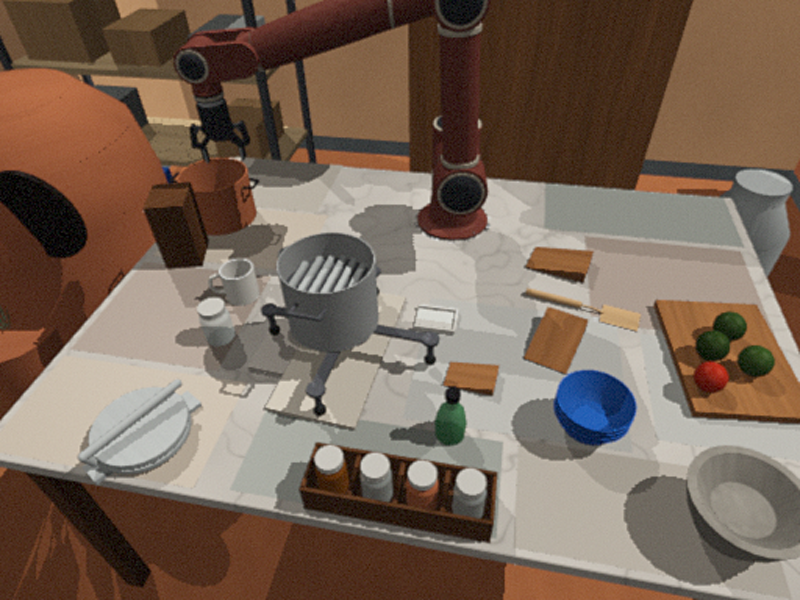

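View pics/top0.png

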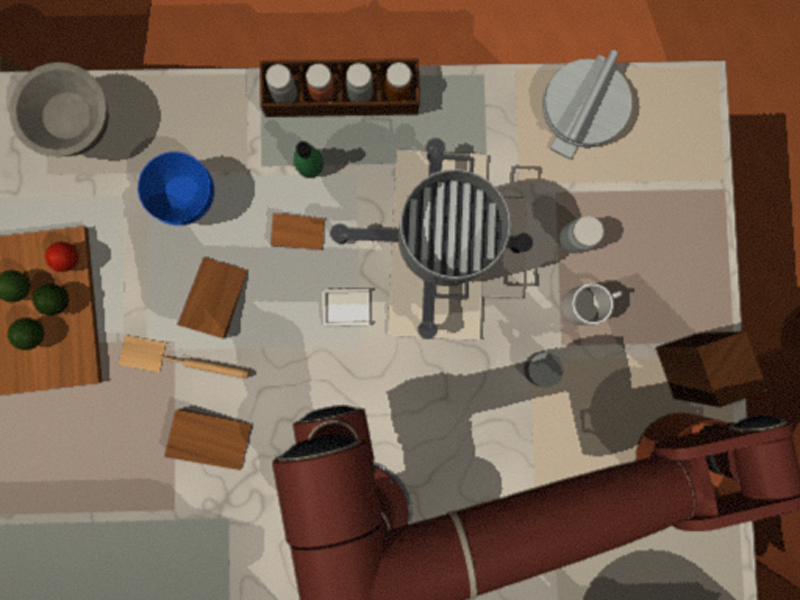

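```bash
python3 - <<'E'
import cv2
a=cv2.imread("pics/top0_raw.png")[85:225,100:320]; cv2.imwrite("pics/topc.png",cv2.resize(a,(792,504),interpolation=cv2.INTER_CUBIC))
a=cv2.imread("pics/scene0_raw.png")[190:280,230:350]; cv2.imwrite("pics/scenec.png",cv2.resize(a,(800,600),interpolation=cv2.INTER_CUBIC))
E
```

```text
(no output)
```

View pics/topc.png

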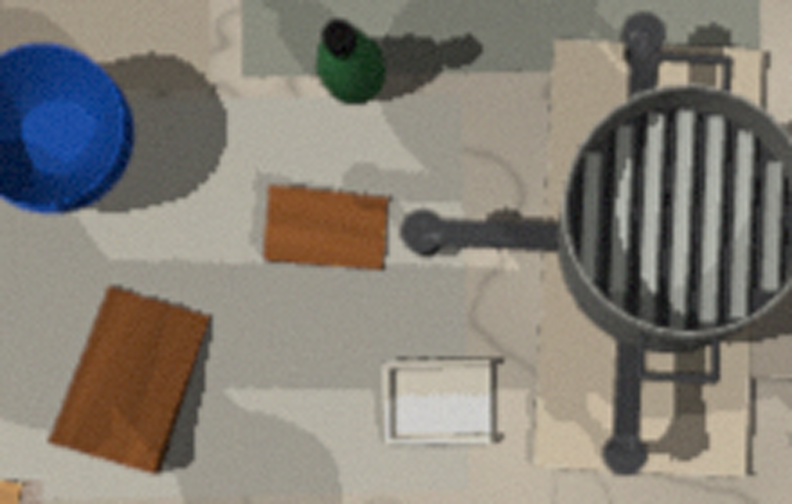

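View pics/scenec.png

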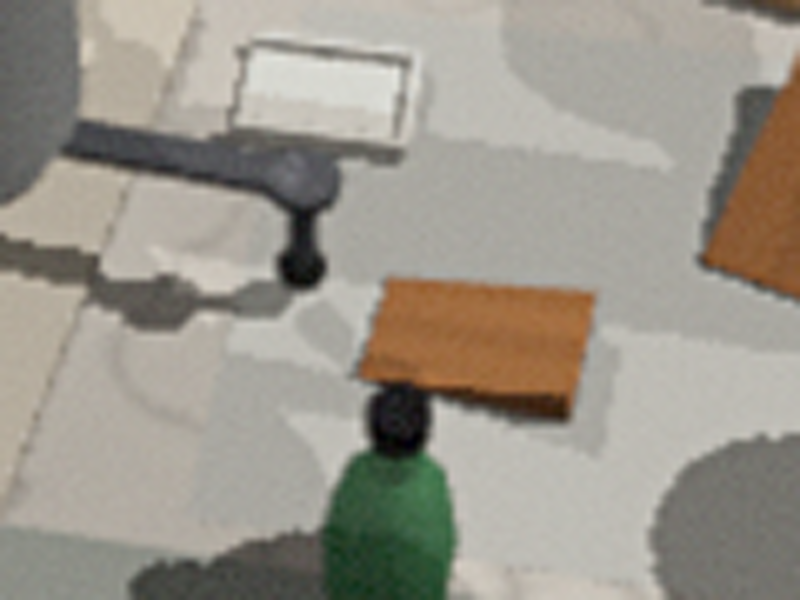

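```bash
cat > h.py <<'E'
import numpy as np
from scipy.spatial.transform import Rotation as R
def ray(c,u,v,z):
    K=c["mtx"];d=np.array([(u-K[0,2])/K[0,0],-(v-K[1,2])/K[1,1],-1]);d=R.from_rotvec(c["rotation"]).apply(d)
    o=c["origin"];return o+d*(z-o[2])/d[2]
E
python3 - <<'E'
from h import *
from station import calibration
np.set_printoptions(precision=4,suppress=True)
T=calibration("top");S=calibration("scene")
t=lambda x,y,z:print("top",(x,y),ray(T,100+(x+.5)/3.6-.5,85+(y+.5)/3.6-.5,z))
s=lambda x,y,z:print("scn",(x,y),ray(S,230+(x+.5)*.15-.5,190+(y+.5)*.15-.5,z))
print("wedge thin,thin,thick,thick")
t(390,197,.004);t(384,269,.004);t(267,185,.026);t(264,262,.026)
print("scene")
s(362,378,.004);s(388,278,.004);s(597,291,.026);s(568,403,.026);s(565,420,0)
print("pad");t(424,232,.096);s(296,175,.096);s(302,285,.012)
print("slab corners +x edge");t(554,40,.012);t(534,466,.012)
print("feet y");t(644,35,.096);t(626,453,.096)
print("other wedge");[t(*p,.03) for p in((110,287),(211,318),(158,472),(50,440))]
print("cruet,bowl,rest");t(340,38,.135);t(352,85,.0);t(47,128,.095);t(131,130,.095);t(385,440,.0);t(385,360,.0);t(500,440,0)
E
```

```text
wedge thin,thin,thick,thick
top (390, 197) [0.6408 0.0598 0.004 ]
top (384, 269) [0.5718 0.0666 0.004 ]
top (267, 185) [0.6503 0.1729 0.026 ]
top (264, 262) [0.5776 0.1765 0.026 ]
scene
scn (362, 378) [0.6392 0.0618 0.004 ]
scn (388, 278) [0.5694 0.0662 0.004 ]
scn (597, 291) [0.5785 0.1755 0.026 ]
scn (568, 403) [0.6545 0.1661 0.026 ]
scn (565, 420) [0.6446 0.1663 0.    ]
pad
top (424, 232) [0.5911 0.0227 0.096 ]
scn (296, 175) [0.5898 0.0184 0.096 ]
scn (302, 285) [0.5892 0.0227 0.012 ]
slab corners +x edge
top (554, 40) [ 0.7877 -0.0998  0.012 ]
top (534, 466) [ 0.3818 -0.0714  0.012 ]
feet y
top (644, 35) [ 0.7662 -0.1785  0.096 ]
top (626, 453) [ 0.3902 -0.1521  0.096 ]
other wedge
top (110, 287) [0.5566 0.3187 0.03  ]
top (211, 318) [0.5256 0.2255 0.03  ]
top (158, 472) [0.384  0.2753 0.03  ]
top (50, 440) [0.4158 0.3743 0.03  ]
cruet,bowl,rest
top (340, 38) [0.757  0.0906 0.135 ]
top (352, 85) [0.7509 0.0947 0.    ]
top (47, 128) [0.6919 0.3572 0.095 ]
top (131, 130) [0.6886 0.2826 0.095 ]
top (385, 440) [0.4097 0.0686 0.    ]
top (385, 360) [0.4855 0.0674 0.    ]
top (500, 440) [ 0.4073 -0.0399  0.    ]
```

```bash
cat >> h.py <<'E'
def delta(obs,xdir,p):
    """turn (deg, tool axes) and shift (tool axes) to reach pointing-down pose with tool x along xdir at p"""
    r0=R.from_rotvec(obs["tool_rot"]);x=np.r_[np.array(xdir)/np.hypot(*xdir),0];z=np.array([0,0,-1.]);
    r1=R.from_matrix(np.c_[x,np.cross(z,x),z])
    print("turn",np.degrees((r0.inv()*r1).as_rotvec()).round(2),"shift",r0.inv().apply(np.array(p)-obs["tool_pos"]).round(4))
E
python3 - <<'E'
from h import *
from station import ctrl
o=ctrl.get_obs();print(R.from_rotvec(o["tool_rot"]).as_matrix().round(3))
for p in([.18,-.6,.4],[.62,.21,.40],[.62,.21,.06]):
  for s in(1,-1): delta(o,[s*.995,-s*.095],p)
E
```

```text
[[ 0.288 -0.958 -0.   ]
 [-0.958 -0.288  0.002]
 [-0.002 -0.    -1.   ]]
turn [ -0.08   0.09 -67.83] shift [ 0.0017  0.0002 -0.1698]
turn [1.0000e-01 9.0000e-02 1.1217e+02] shift [ 0.0017  0.0002 -0.1698]
turn [ -0.08   0.09 -67.83] shift [-0.6475 -0.6542 -0.1685]
turn [1.0000e-01 9.0000e-02 1.1217e+02] shift [-0.6475 -0.6542 -0.1685]
turn [ -0.08   0.09 -67.83] shift [-0.6469 -0.6541  0.1715]
turn [1.0000e-01 9.0000e-02 1.1217e+02] shift [-0.6469 -0.6541  0.1715]
```

jog_arm(
  deltas=[
    [[0, 0, 0], [0, 0, -0.04], 0.03],
    [[0, 0, 0], [0, 0, -0.08], 0.03],
    [[0, 0, 0], [0, 0, -0.12], 0.03],
    [[0, 0, 0], [0, 0, -0.16], 0.03],
    [[0, 0, -6], [-0.028, -0.028, -0.17], 0.03],
    [[0, 0, -12], [-0.056, -0.056, -0.17], 0.03],
    [[0, 0, -18], [-0.084, -0.084, -0.17], 0.03],
    [[0, 0, -24], [-0.112, -0.112, -0.17], 0.03],
    [[0, 0, -30], [-0.14, -0.14, -0.17], 0.03],
    [[0, 0, -36], [-0.168, -0.168, -0.17], 0.03],
    [[0, 0, -42], [-0.196, -0.196, -0.17], 0.03],
    [[0, 0, -48], [-0.224, -0.224, -0.17], 0.03],
  ],
)

```text
t: 1.1
tool_pos: [0.3302, -0.3177, 0.4008]
tool_rot: [-3.067, 0.68, 0.0]
contact_force: [0.6, -0.5, 0.6]
opening: 0.0299
```

```bash
python3 - <<'E'
from h import *
from station import ctrl
o=ctrl.get_obs();print(o["t"],o["q"],o["tool_pos"],o["opening"],R.from_rotvec(o["tool_rot"]).as_matrix().round(3))
delta(o,[.995,-.095],[.62,.21,.40])
E
```

```text
1.1 [-9.28831398e-01 -3.92683687e-01  1.72944597e+00  1.27094767e-04
  1.80526257e+00 -4.92164750e-01] [ 0.33020534 -0.31770738  0.4007916 ] 0.029852400216942833 [[ 0.906 -0.423 -0.   ]
 [-0.423 -0.906  0.   ]
 [-0.    -0.    -1.   ]]
turn [ -0.02   0.02 -19.56] shift [ 0.0394 -0.6007  0.001 ]
```

jog_arm(
  deltas=[
    [[0, 0, -2], [0.002, -0.035, 0], 0.03],
    [[0, 0, -4], [0.004, -0.075, 0], 0.03],
    [[0, 0, -6], [0.007, -0.115, 0], 0.03],
    [[0, 0, -8], [0.01, -0.155, 0], 0.03],
    [[0, 0, -10], [0.013, -0.195, 0], 0.03],
    [[0, 0, -12], [0.016, -0.235, 0], 0.03],
    [[0, 0, -14], [0.018, -0.275, 0], 0.03],
    [[0, 0, -16], [0.02, -0.315, 0], 0.03],
    [[0, 0, -18], [0.022, -0.355, 0], 0.03],
    [[0, 0, -19.5], [0.025, -0.395, 0], 0.03],
    [[0, 0, -19.5], [0.028, -0.435, 0], 0.03],
    [[0, 0, -19.5], [0.03, -0.475, 0], 0.03],
  ],
)

```text
t: 2.1
tool_pos: [0.5603, 0.0992, 0.4007]
tool_rot: [3.137, -0.158, -0.001]
contact_force: [0.1, -1.5, 0.6]
opening: 0.03
```

```bash
python3 - <<'E'
from h import *
from station import ctrl
o=ctrl.get_obs();print(o["t"],o["q"],o["tool_pos"],o["opening"],o["contact_force"])
delta(o,[.995,-.095],[.619,.207,.10])
E
```

```text
2.1 [ 4.45532990e-02 -1.23927422e-01  1.50821639e+00 -1.98141212e-04
  1.75797140e+00  1.44910607e-01] [0.56031218 0.09919952 0.40068209] 0.029966844700688736 [ 0.12128312 -1.51345805  0.60726725]
turn [ 0.02  0.04 -0.3 ] shift [ 0.0478 -0.1132  0.3006]
```

jog_arm(
  deltas=[
    [[0, 0, 0], [0.01, -0.04, 0], 0.03],
    [[0, 0, 0], [0.03, -0.08, 0], 0.03],
    [[0, 0, 0], [0.04, -0.105, 0], 0.03],
    [[0, 0, 0], [0.04, -0.105, 0], 0.03],
    [[0, 0, 0], [0.04, -0.105, 0], 0.03],
  ],
)

```text
t: 2.52
tool_pos: [0.6103, 0.1988, 0.3995]
tool_rot: [3.137, -0.155, -0.004]
contact_force: [0.3, 0.2, -0.7]
opening: 0.03
```

```bash
python3 - <<'E'
from h import *
from station import ctrl
o=ctrl.get_obs();print(o["t"],o["q"],o["tool_pos"],o["opening"],o["contact_force"])
delta(o,[.995,-.095],[.619,.207,.05])
E
```

```text
2.5167 [ 1.99161132e-01  4.97193590e-02  1.34085873e+00 -3.45753149e-04
  1.75404441e+00  2.97728599e-01] [0.61025746 0.1987718  0.39954536] 0.03001291030830596 [ 0.25849546  0.17107511 -0.69069388]
turn [ 0.07  0.16 -0.2 ] shift [ 0.0089 -0.0095  0.3495]
```

jog_arm(
  deltas=[
    [[0, 0, 0], [0.009, -0.009, 0.04], 0.03],
    [[0, 0, 0], [0.009, -0.009, 0.08], 0.03],
    [[0, 0, 0], [0.009, -0.009, 0.12], 0.03],
    [[0, 0, 0], [0.009, -0.009, 0.16], 0.03],
    [[0, 0, 0], [0.009, -0.009, 0.2], 0.03],
    [[0, 0, 0], [0.009, -0.009, 0.24], 0.03],
    [[0, 0, 0], [0.009, -0.009, 0.28], 0.03],
    [[0, 0, 0], [0.009, -0.009, 0.32], 0.03],
    [[0, 0, 0], [0.009, -0.009, 0.35], 0.03],
    [[0, 0, 0], [0.009, -0.009, 0.35], 0.03],
    [[0, 0, 0], [0.009, -0.009, 0.35], 0.03],
  ],
)

```text
t: 3.43
tool_pos: [0.6184, 0.2041, 0.0498]
tool_rot: [3.136, -0.16, -0.007]
contact_force: [0.3, 0.9, 0.1]
opening: 0.0301
```

```bash
python3 - <<'E'
from h import *
import cv2
from station import ctrl,get_image
o=ctrl.get_obs();print(o["t"],o["q"],o["tool_pos"],o["opening"],o["contact_force"])
delta(o,[.995,-.095],[.619,.207,.007])
a=get_image("top")[85:225,100:320,::-1]; b=get_image("scene")[150:290,210:394,::-1]
cv2.imwrite("pics/a1.png",cv2.resize(a,(792,504),interpolation=cv2.INTER_CUBIC)); cv2.imwrite("pics/b1.png",cv2.resize(b,(788,600),interpolation=cv2.INTER_CUBIC))
E
```

```text
3.4333 [ 2.04723954e-01  2.83193340e-01  1.67335947e+00 -2.50780793e-04
  1.18939520e+00  3.06983164e-01] [0.61841893 0.2041202  0.04976986] 0.030147019076855828 [0.33130418 0.89772645 0.14013943]
turn [ 0.09  0.23 -0.4 ] shift [ 0.0005 -0.003   0.0428]
```

View pics/b1.png

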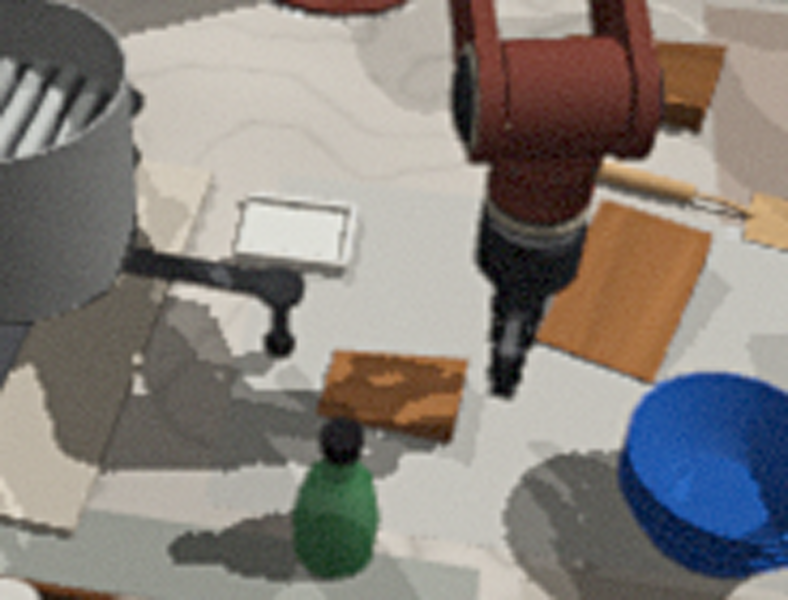

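View pics/a1.png

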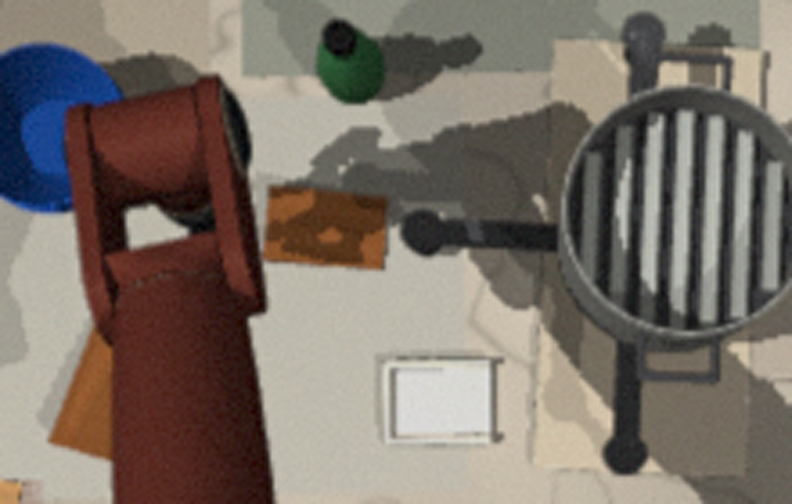

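jog_arm(
  deltas=[
    [[0, 0, 0], [0, 0, 0.02], 0.03],
    [[0, 0, 0], [0, 0, 0.035], 0.03],
    [[0, 0, 0], [0, 0, 0.043], 0.03],
    [[0, 0, 0], [0, 0, 0.043], 0.03],
    [[0, 0, 0], [0, 0.006, 0.043], 0.03],
    [[0, 0, 0], [0, 0.012, 0.043], 0.03],
    [[0, 0, 0], [0, 0.016, 0.043], 0.03],
    [[0, 0, 0], [0, 0.02, 0.043], 0.03],
    [[0, 0, 0], [0, 0.024, 0.043], 0.03],
    [[0, 0, 0], [0, 0.028, 0.043], 0.03],
    [[0, 0, 0], [0, 0.032, 0.043], 0.03],
    [[0, 0, 0], [0, 0.032, 0.043], 0.03],
  ],
)

```text
t: 4.53
tool_pos: [0.617, 0.173, 0.0085]
tool_rot: [3.137, -0.159, 0.0]
contact_force: [-0.4, -0.3, 0.1]
opening: 0.0303
```

```bash
python3 - <<'E'
from h import *
import cv2
from station import ctrl,get_image
o=ctrl.get_obs();print(o["t"],o["tool_pos"],o["opening"],o["contact_force"])
a=get_image("top")[100:190,150:270,::-1]; b=get_image("scene")[190:280,230:350,::-1]
cv2.imwrite("pics/a2.png",cv2.resize(a,(800,600),interpolation=cv2.INTER_CUBIC)); cv2.imwrite("pics/b2.png",cv2.resize(b,(800,600),interpolation=cv2.INTER_CUBIC))
E
```

```text
4.5333 [0.61697975 0.17299126 0.00852498] 0.03034990419318839 [-0.37834086 -0.31696057  0.14912475]
```

View pics/b2.png

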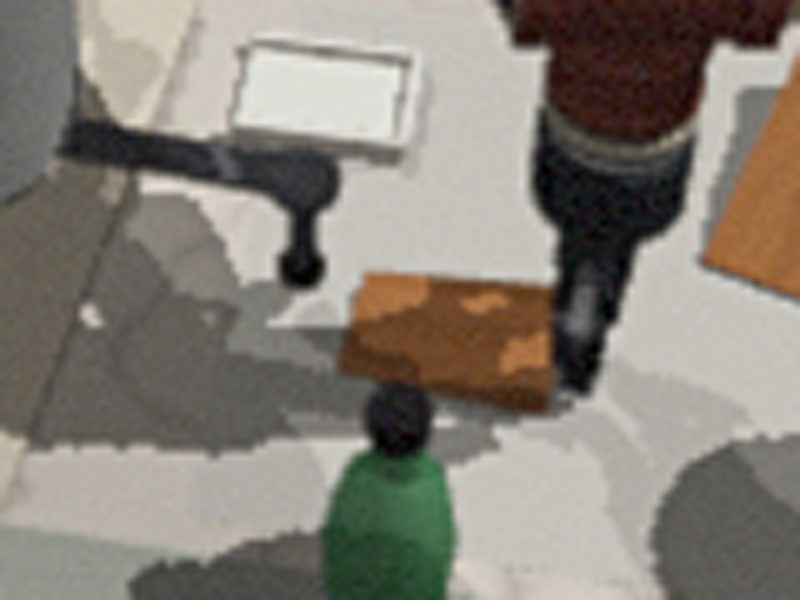

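View pics/a2.png

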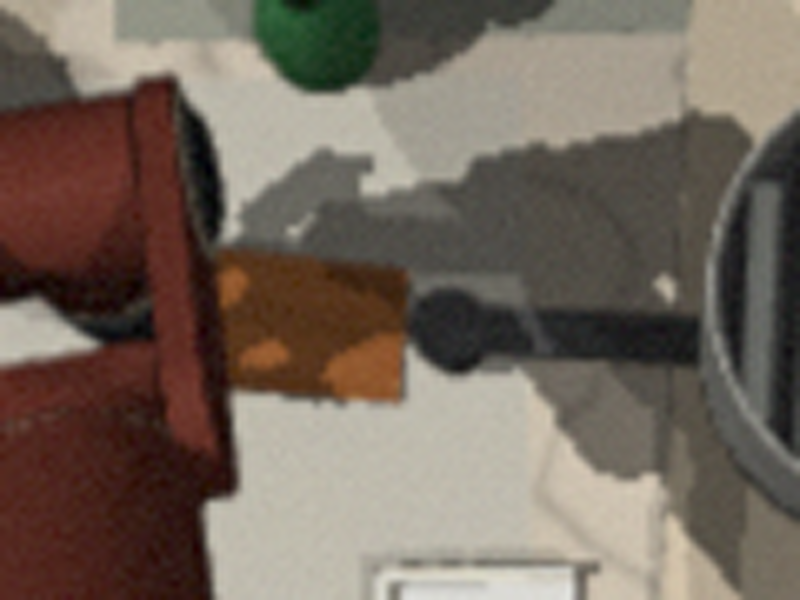

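```bash
python3 - <<'E'
from h import *
from station import calibration
np.set_printoptions(precision=4,suppress=True)
T=calibration("top");S=calibration("scene")
k=.15
for p in((409,268),(402,401)): print(ray(T,150+(p[0]+.5)*k-.5,100+(p[1]+.5)*k-.5,.004))
for p in((342,372),(367,272)): print(ray(S,230+(p[0]+.5)*k-.5,190+(p[1]+.5)*k-.5,.004))
for p in((545,411),(553,285)): print("thick",ray(S,230+(p[0]+.5)*k-.5,190+(p[1]+.5)*k-.5,.0 if p[0]==545 else .026))
E
```

```text
[0.6391 0.0497 0.004 ]
[0.5703 0.0544 0.004 ]
[0.6372 0.0512 0.004 ]
[0.5671 0.0546 0.004 ]
thick [0.6407 0.1559 0.    ]
thick [0.5784 0.1528 0.026 ]
```

jog_arm(
  deltas=[
    [[0, 0, 0], [-0.0005, 0.004, 0.002], 0.03],
    [[0, 0, 0], [-0.001, 0.008, 0.002], 0.03],
    [[0, 0, 0], [-0.0015, 0.012, 0.002], 0.03],
    [[0, 0, 0], [-0.002, 0.016, 0.002], 0.03],
    [[0, 0, 0], [-0.003, 0.02, 0.002], 0.03],
    [[0, 0, 0], [-0.0035, 0.024, 0.002], 0.03],
    [[0, 0, 0], [-0.004, 0.028, 0.002], 0.03],
    [[0, 0, 0], [-0.005, 0.032, 0.002], 0.03],
    [[0, 0, 0], [-0.0055, 0.036, 0.002], 0.03],
    [[0, 0, 0], [-0.006, 0.04, 0.002], 0.03],
    [[0, 0, 0], [-0.007, 0.045, 0.002], 0.03],
    [[0, 0, 0], [-0.007, 0.045, 0.002], 0.03],
  ],
)

```text
t: 5.63
tool_pos: [0.6051, 0.1288, 0.0063]
tool_rot: [3.137, -0.159, -0.0]
contact_force: [-0.1, 1.1, -0.2]
opening: 0.0298
```

```bash
python3 - <<'E'
from h import *
import cv2
from station import ctrl,get_image
o=ctrl.get_obs();print(o["t"],o["tool_pos"],o["opening"],o["contact_force"])
a=get_image("top")[100:190,150:270,::-1]; b=get_image("scene")[190:280,230:350,::-1]
cv2.imwrite("pics/a3.png",cv2.resize(a,(800,600),interpolation=cv2.INTER_CUBIC)); cv2.imwrite("pics/b3.png",cv2.resize(b,(800,600),interpolation=cv2.INTER_CUBIC))
E
```

```text
5.6333 [0.60514104 0.1287851  0.00628649] 0.0297934510962906 [-0.07566023  1.14300005 -0.21195565]
```

View pics/b3.png

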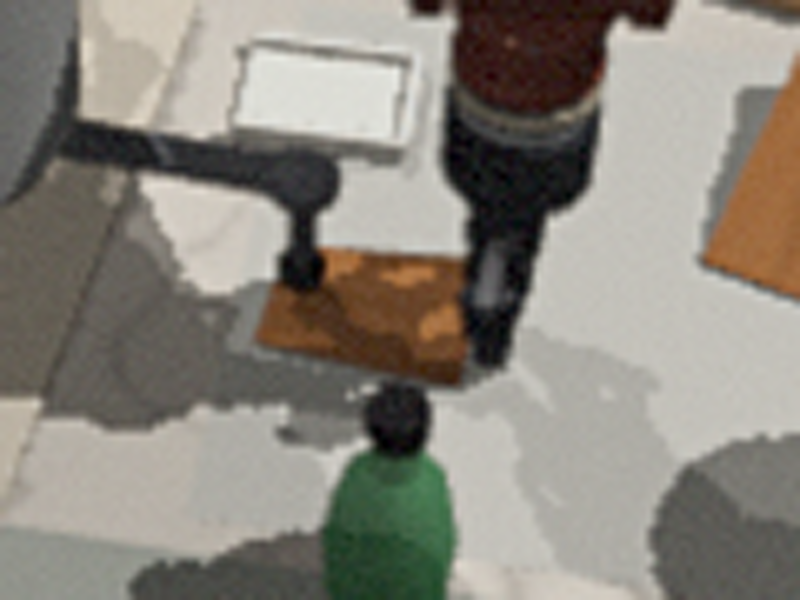

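View pics/a3.png

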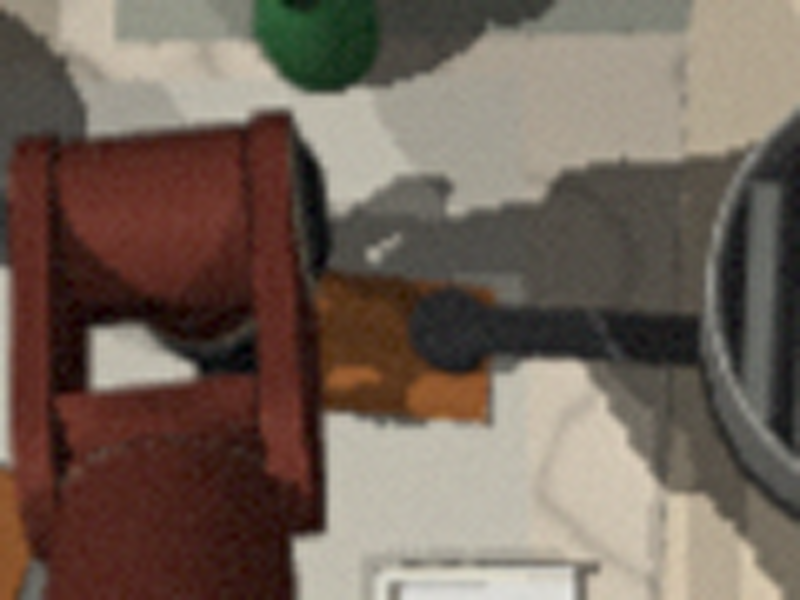

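jog_arm(
  deltas=[
    [[0, 0, 0], [-0.0005, 0.003, 0], 0.03],
    [[0, 0, 0], [-0.001, 0.006, 0], 0.03],
    [[0, 0, 0], [-0.0015, 0.009, 0], 0.03],
    [[0, 0, 0], [-0.002, 0.011, 0], 0.03],
    [[0, 0, 0], [-0.002, 0.013, 0], 0.03],
    [[0, 0, 0], [-0.002, 0.015, 0], 0.03],
    [[0, 0, 0], [-0.002, 0.017, 0], 0.03],
    [[0, 0, 0], [-0.002, 0.017, 0], 0.03],
  ],
)

```text
t: 6.4
tool_pos: [0.6017, 0.1126, 0.0063]
tool_rot: [3.137, -0.159, -0.0]
contact_force: [0.5, 0.1, -0.0]
opening: 0.0298
```

jog_arm(
  deltas=[
    [[0, 0, 0], [0, 0.001, 0], 0.03],
    [[0, 0, 0], [0, 0.002, 0], 0.03],
    [[0, 0, 0], [0, 0.003, 0], 0.03],
    [[0, 0, 0], [0, 0.003, 0], 0.03],
  ],
)

```text
t: 6.73
tool_pos: [0.6014, 0.1098, 0.0063]
tool_rot: [3.137, -0.158, -0.0]
contact_force: [0.1, 0.5, 0.8]
opening: 0.0299
```

jog_arm(
  deltas=[
    [[0, 0, 0], [0, 0.001, 0], 0.03],
    [[0, 0, 0], [0, 0.002, 0], 0.03],
    [[0, 0, 0], [0, 0.002, 0], 0.03],
  ],
)

```text
t: 6.98
tool_pos: [0.6011, 0.1078, 0.0063]
tool_rot: [3.137, -0.159, -0.0]
contact_force: [0.0, 0.7, 0.8]
opening: 0.0301
```

jog_arm(
  deltas=[
    [[0, 0, 0], [0, 0.001, 0], 0.03],
    [[0, 0, 0], [0, 0.002, 0], 0.03],
    [[0, 0, 0], [0, 0.002, 0], 0.03],
  ],
)

```text
t: 7.23
tool_pos: [0.6009, 0.1058, 0.0063]
tool_rot: [3.138, -0.159, -0.0]
contact_force: [1.2, 1.1, 1.5]
opening: 0.0301
```

```bash
python3 - <<'E'
from h import *
import cv2
from station import ctrl,get_image
o=ctrl.get_obs();print(o["t"],o["tool_pos"],o["opening"],o["contact_force"])
a=get_image("top")[100:190,150:270,::-1]; b=get_image("scene")[190:280,230:350,::-1]
cv2.imwrite("pics/a4.png",cv2.resize(a,(800,600),interpolation=cv2.INTER_CUBIC)); cv2.imwrite("pics/b4.png",cv2.resize(b,(800,600),interpolation=cv2.INTER_CUBIC))
E
```

```text
7.2333 [0.60094883 0.10583056 0.00629802] 0.030120467312865704 [1.23687773 1.07083578 1.45296336]
```

View pics/b4.png

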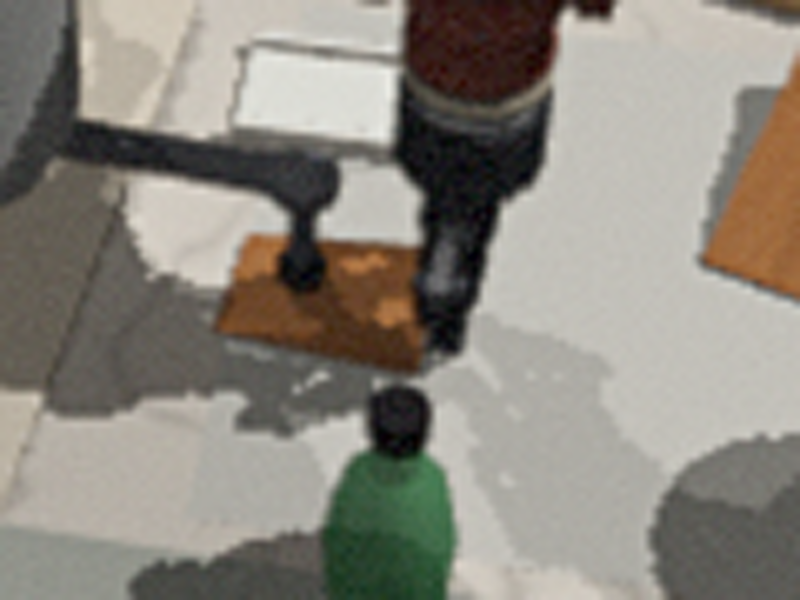

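View pics/a4.png

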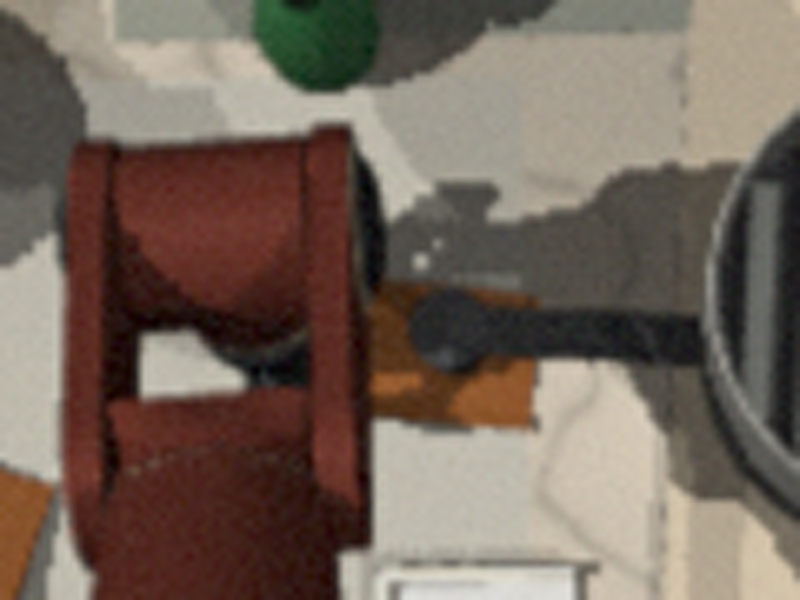

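```bash
python3 - <<'E'
from h import *
from station import calibration
T=calibration("top");S=calibration("scene");k=.15
for p in((539,297),(533,427)): print(ray(T,150+(p[0]+.5)*k-.5,100+(p[1]+.5)*k-.5,.004))
for p in((216,332),(245,236)): print(ray(S,230+(p[0]+.5)*k-.5,190+(p[1]+.5)*k-.5,.004))
E
```

```text
[ 0.62271343 -0.01678484  0.004     ]
[ 0.55548816 -0.01236446  0.004     ]
[ 0.62238731 -0.01762471  0.004     ]
[ 0.55295409 -0.01430947  0.004     ]
```

jog_arm(
  deltas=[
    [[0, 0, 0], [0, 0.001, 0], 0.03],
    [[0, 0, 0], [0, 0.001, 0], 0.03],
    [[0, 0, 0], [0, 0.002, 0], 0.03],
    [[0, 0, 0], [0, 0.002, 0], 0.03],
  ],
)

```text
t: 7.67
tool_pos: [0.6008, 0.1049, 0.0063]
tool_rot: [-3.136, 0.159, -0.0]
contact_force: [1.4, 5.6, 0.1]
opening: 0.0301
```

jog_arm(
  deltas=[
    [[0, 0, 0], [0, -0.006, 0], 0.03],
    [[0, 0, 0], [0, -0.015, 0], 0.03],
    [[0, 0, 0], [0, -0.03, 0], 0.03],
    [[0, 0, 0], [0, -0.03, -0.03], 0.015],
    [[0, 0, 0], [0, -0.03, -0.07], 0],
    [[0, 0, 0], [0, -0.03, -0.11], 0],
    [[0, 0, 0], [0, -0.03, -0.15], 0],
    [[0, 0, 0], [0, -0.03, -0.17], 0],
    [[0, 0, 0], [0, -0.03, -0.17], 0],
  ],
)

```text
t: 8.42
tool_pos: [0.6077, 0.1353, 0.1844]
tool_rot: [-3.136, 0.157, -0.02]
contact_force: [1.6, -0.6, 1.2]
opening: 0.0002
```

```bash
python3 - <<'E'
from h import *
import cv2
from station import ctrl,get_image
o=ctrl.get_obs();print(o["t"],o["tool_pos"],o["opening"],o["contact_force"])
delta(o,[.995,-.095],[.590,.0225,.15])
a=get_image("top")[100:190,150:270,::-1]; b=get_image("scene")[190:280,230:350,::-1]
cv2.imwrite("pics/a5.png",cv2.resize(a,(800,600),interpolation=cv2.INTER_CUBIC)); cv2.imwrite("pics/b5.png",cv2.resize(b,(800,600),interpolation=cv2.INTER_CUBIC))
E
```

```text
8.4167 [0.60766055 0.13532904 0.1844137 ] 0.0002144412857341646 [ 1.62068776 -0.62098913  1.1830354 ]
turn [-0.13 -0.71 -0.28] shift [-0.0067  0.1141  0.0341]
```

View pics/b5.png

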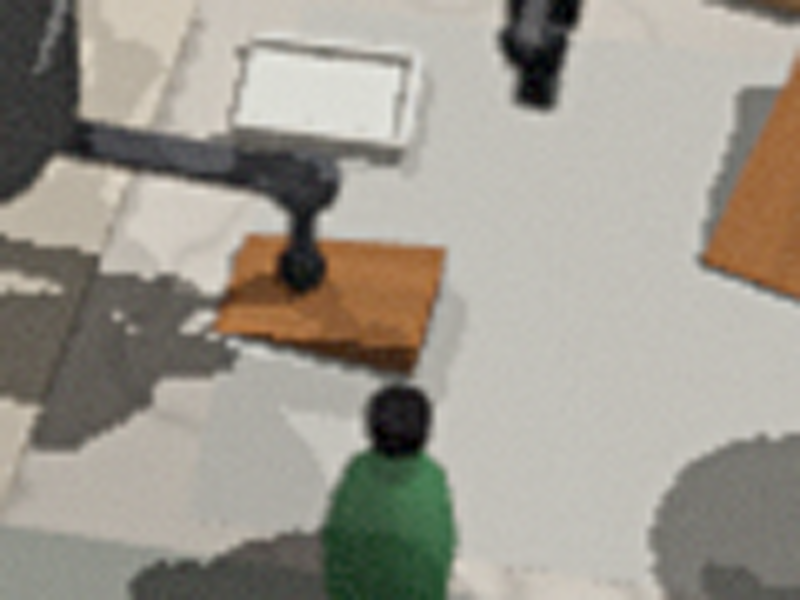

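Wedge sits flat with the foot on its middle line. I go over the pad next.

jog_arm(
  deltas=[
    [[0, 0, 0], [-0.001, 0.025, 0], 0],
    [[0, 0, 0], [-0.003, 0.05, 0], 0],
    [[0, 0, 0], [-0.005, 0.075, 0], 0],
    [[0, 0, 0], [-0.006, 0.1, 0.01], 0],
    [[0, 0, 0], [-0.006, 0.114, 0.025], 0],
    [[0, 0, 0], [-0.006, 0.114, 0.045], 0],
    [[0, 0, 0], [-0.006, 0.114, 0.06], 0],
    [[0, 0, 0], [-0.006, 0.114, 0.065], 0],
    [[0, 0, 0], [-0.006, 0.114, 0.065], 0],
  ],
)

```text
t: 9.27
tool_pos: [0.5836, 0.0216, 0.107]
tool_rot: [-3.137, 0.158, 0.012]
contact_force: [-0.8, 0.4, -0.0]
opening: 0.0002
```

```bash
python3 - <<'E'
from h import *
import cv2
from station import ctrl,get_image
o=ctrl.get_obs();print(o["t"],o["tool_pos"],o["contact_force"])
b=get_image("scene")[170:260,210:330,::-1]
cv2.imwrite("pics/b6.png",cv2.resize(b,(800,600),interpolation=cv2.INTER_CUBIC))
E
```

```text
9.2667 [0.58362181 0.02155266 0.10703531] [-0.76215624  0.41660938 -0.03097177]
```

View pics/b6.png

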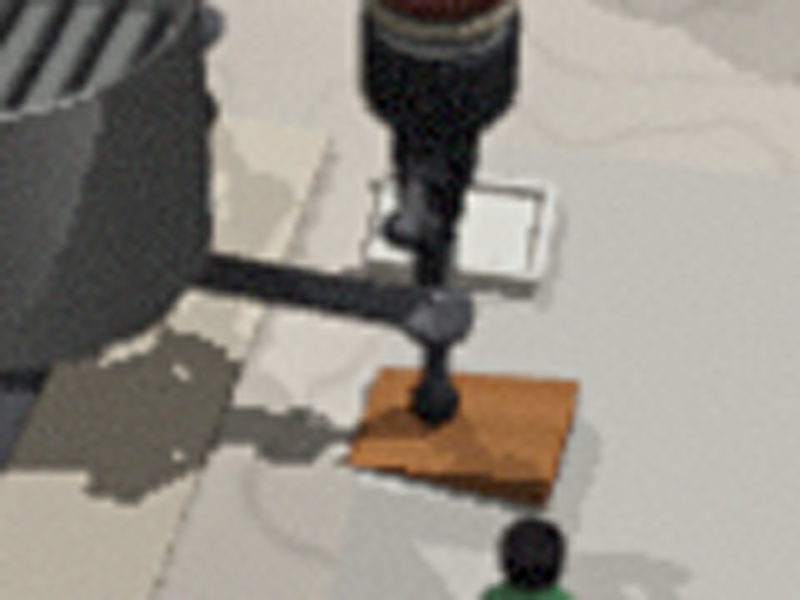

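jog_arm(
  deltas=[
    [[0, 0, 0], [0.006, 0, 0.003], 0],
    [[0, 0, 0], [0.006, 0, 0.006], 0],
    [[0, 0, 0], [0.006, 0, 0.009], 0],
    [[0, 0, 0], [0.006, 0, 0.011], 0],
    [[0, 0, 0], [0.006, 0, 0.011], 0],
  ],
)

```text
t: 9.73
tool_pos: [0.5921, 0.0205, 0.1]
tool_rot: [3.138, -0.158, -0.001]
contact_force: [0.3, -0.5, 0.2]
opening: 0.0001
```

jog_arm(
  deltas=[
    [[0, 0, 0], [0, 0, 0.001], 0],
    [[0, 0, 0], [0, 0, 0.002], 0],
    [[0, 0, 0], [0, 0, 0.002], 0],
  ],
)

```text
t: 9.98
tool_pos: [0.5922, 0.0204, 0.0983]
tool_rot: [3.138, -0.158, -0.0]
contact_force: [0.5, 0.6, 0.2]
opening: 0.0
```

jog_arm(
  deltas=[
    [[0, 0, 0], [0, 0, 0.001], 0],
    [[0, 0, 0], [0, 0, 0.002], 0],
    [[0, 0, 0], [0, 0, 0.003], 0],
    [[0, 0, 0], [0, 0, 0.003], 0],
  ],
)

```text
t: 10.32
tool_pos: [0.5925, 0.0204, 0.0961]
tool_rot: [3.138, -0.158, 0.0]
contact_force: [-2.6, -1.6, 4.0]
opening: -0.0
```

jog_arm(
  deltas=[
    [[0, 0, 0], [0, 0, 0.001], 0],
    [[0, 0, 0], [0, 0, 0.002], 0],
    [[0, 0, 0], [0, 0, 0.002], 0],
  ],
)

```text
t: 10.57
tool_pos: [0.5925, 0.0205, 0.0959]
tool_rot: [3.138, -0.158, -0.001]
contact_force: [-6.8, -0.2, 12.9]
opening: 0.0001
```

jog_arm(
  deltas=[
    [[0, 0, 0], [0, 0, 0.0005], 0],
    [[0, 0, 0], [0, 0, 0.0005], 0],
    [[0, 0, 0], [0, 0, 0.0005], 0],
    [[0, 0, 0], [0, 0, 0.0005], 0],
    [[0, 0, 0], [0, 0, 0.0005], 0],
    [[0, 0, 0], [0, 0, 0.0005], 0],
    [[0, 0, 0], [0, 0, 0.0005], 0],
    [[0, 0, 0], [0, 0, 0.0005], 0],
    [[0, 0, 0], [0, 0, 0.0005], 0],
    [[0, 0, 0], [0, 0, 0.0005], 0],
    [[0, 0, 0], [0, 0, 0.0005], 0],
    [[0, 0, 0], [0, 0, 0.0005], 0],
  ],
)

```text
t: 11.57
tool_pos: [0.5925, 0.0205, 0.0958]
tool_rot: [3.138, -0.158, -0.001]
contact_force: [-8.8, 0.6, 13.6]
opening: -0.0
```

```bash
python3 - <<'E'
from h import *
import cv2
from station import ctrl,get_image
o=ctrl.get_obs();print(o["t"],o["tool_pos"],o["contact_force"])
b=get_image("scene")[190:280,230:350,::-1]
cv2.imwrite("pics/b7.png",cv2.resize(b,(800,600),interpolation=cv2.INTER_CUBIC))
E
```

```text
11.5667 [0.59253031 0.02047246 0.09579664] [-8.79454002  0.58170847 13.61755664]
```

View pics/b7.png

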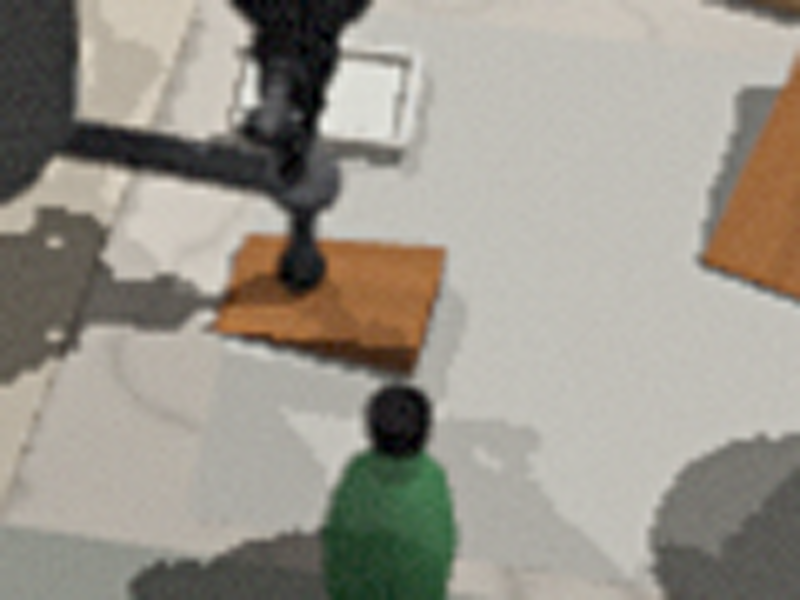

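Pressed at 13–14 N for over a second; the wedge and foot look unchanged. Next I lift clear.

jog_arm(
  deltas=[
    [[0, 0, 0], [0, 0, -0.005], 0],
    [[0, 0, 0], [0, 0, -0.02], 0],
    [[0, 0, 0], [0, 0, -0.05], 0],
    [[0, 0, 0], [0, 0, -0.09], 0],
    [[0, 0, 0], [0, 0, -0.13], 0],
    [[0, 0, 0], [0, -0.03, -0.17], 0],
    [[0, 0, 0], [0, -0.06, -0.2], 0],
    [[0, 0, 0], [0, -0.09, -0.23], 0],
    [[0, 0, 0], [0, -0.12, -0.25], 0],
    [[0, 0, 0], [0, -0.12, -0.25], 0],
    [[0, 0, 0], [0, -0.12, -0.25], 0],
    [[0, 0, 0], [0, -0.12, -0.25], 0],
  ],
)

```text
t: 12.62
tool_pos: [0.6042, 0.1396, 0.3417]
tool_rot: [3.137, -0.158, -0.002]
contact_force: [0.0, -0.4, -0.7]
opening: 0.0002
```

```bash
python3 - <<'E'
from h import *
import cv2
from station import ctrl,get_image
o=ctrl.get_obs();print(o["t"],o["tool_pos"],o["contact_force"])
b=get_image("scene")
cv2.imwrite("pics/b8.png",cv2.resize(b[190:280,230:350,::-1],(800,600),interpolation=cv2.INTER_CUBIC))
cv2.imwrite("pics/b8f.png",cv2.resize(b[:,:,::-1],(800,600),interpolation=cv2.INTER_CUBIC))
E
```

```text
12.6167 [0.60417839 0.13963893 0.34166523] [ 0.01720622 -0.39962247 -0.66913431]
```

View pics/b8.png

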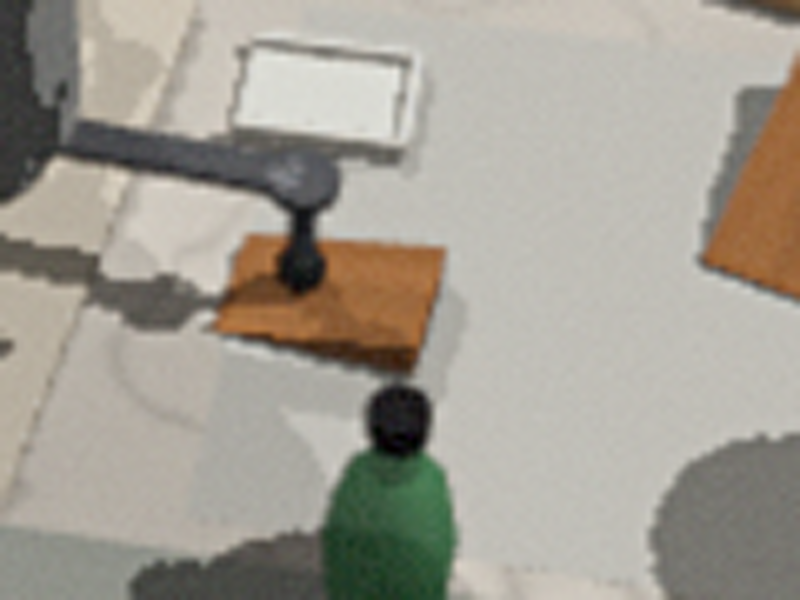

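View pics/b8f.png

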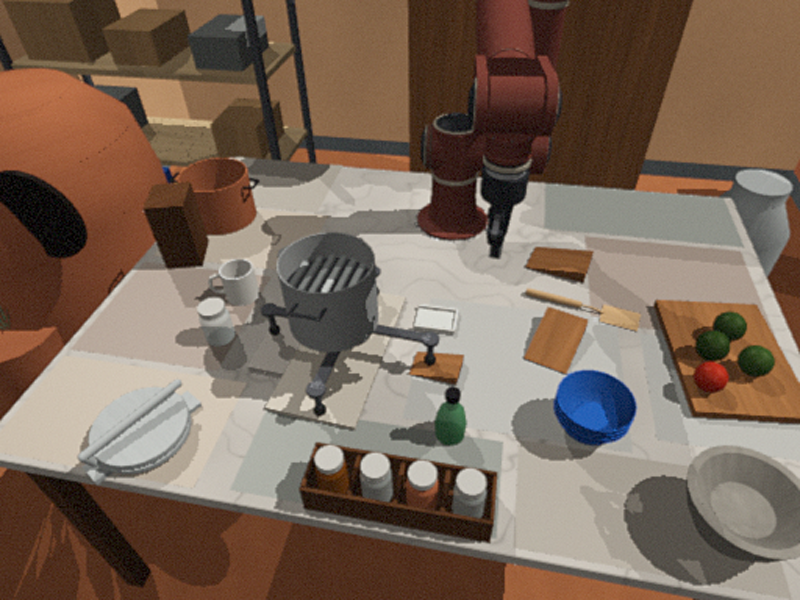

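Everything is in place: the wedge is under the foot, the bystanders haven't moved, and the arm is clear.

```bash
python3 -c "
from station import job
print(job.finish_job())"
```

```text
the job is handed in; nothing more can be done
None
```

The wedge is snug under the hanging foot, the stand held steady when pressed, and I handed the job in at about 12.6 s of the 48 s allowed; it returned no verdict.

- **Wedge:** I used the 110 × 70 mm one nearest the foot and left the two larger ones alone. I pushed it thin end first with both fingertips until the force rose to about 5.6 N. The last measurement, about 1 mm before the end of the push, put the foot at about x = -16 mm, close to the wedge's middle line.
- **Press check:** I pressed the arm end over the foot at 13–14 N for just over a second. The fingertips sank less than 0.5 mm. There was also an unplanned sideways force of up to 9 N during the press, but neither the wedge nor the stand shifted visibly.
- **Final picture:** It shows the wedge flat in place under the foot, the other things apparently where they started, and the arm clear with no contact force. I judged wedge position and stand level after the press by eye and did not measure them again.

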